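# Click the amber filter over the UV lamp's port

## Robot

A 6-joint arm with a two-finger parallel gripper is mounted at the origin on a cart in front of the work surface, level with it; the furniture and walls round the work are solid. World frame = base frame: x ahead of the robot, y to its left, z up, the work surface at z = 0. Lengths are in mm, angles in rad, forces in N, time in s.
With the tool pointing down it reaches from about 275 to 750 mm from the base axis. Payload 10.2 kg.
Tool frame: the origin (TCP) lies midway between the tips of the shut fingers; the grasp point (between the pads) lies 19 mm behind it; z points along the fingers, y is the line along which they close (so a half turn about z gives the same grasp; the last joint's range is limited). The gripper opens to 85 mm and grips with 20 to 120 N. Pads are 22 mm wide; open, the fingers measure 114 mm over their backs; the gripper's body (76 mm by 85 mm) begins 54 mm behind the grasp point. The pads swing forward as they close: fully open they stand 13 mm farther back than shut.
Start: joints at [-1.371, 0.313, 1.498, -0, 1.331, -0.223], TCP at [215.404, -478.782, 231.294] pointing down, gripper open.
Joint ranges: [-2.94, 2.94], [-0.97, 2.17], [0.19, 2.56], [-1.23, 4.37], [0.02, 3.11], [-2.88, 2.88]. Speed limits (rad/s): [2.39, 2.39, 3.01, 3.14, 3.14, 3.14].

## Interface

Orientations are given as a unit quaternion [w, x, y, z].
In Python, from rig import ctrl gives the robot as it stands.
- The arm moves only by the tool send_rows, never from a script. Its argument "targets" is a list of rows, each a list of 7 numbers: the closure, from -1 (fully open) to 1 (shut), so that 0 is half open, then the shift along the tool's x, y, z in m, then the turn, a rotation vector about the tool's x, y, z in rad. In form: [[claw, dx, dy, dz, ax, ay, az], ...]. A call has exactly 10 rows; each row shifts and turns the commanded pose from where the row before left it, along the tool's axes as they then stand; what a row does not reach is not made up. A row lasts 1/8 s, in which the tool goes at most 62.5 mm and 10.7 degrees, less where a joint would pass 70% of its speed; a pose out of reach is approached as far as the arm can. A call with a gripper value outside its range is refused whole. The fingers move at their own pace and stop on an object; "squeeze" is the grip in N (left out, the last holds). Time passes only in rows, so rows that do not move let the fingers close, or fill a call up. It gives the time, the measured TCP pose, the force, the opening and the grip force at its end, in the units of the state.
- ctrl.sense(): the state, without advancing time (a new reading comes with each control period).
- ctrl.capture(name): name is "scene" or "top" or "wrist"; returns a dict with "img" (400x640x3 uint8, red, green, blue), "camera_matrix" (3x3 intrinsics, pixels), "R" (3x3) and "t" (3): a world point X has camera coordinates R X + t. Camera axes: x right, y down, z forward; pixel columns grow to the right and rows downward; lengths in mm; the calibration is good to about 2 mm. A picture is of the moment at which its call begins. There is no depth.
- ctrl.finish_job(): hands the job in; it is judged then, once.
Trained networks look in a picture, given as the dict that the camera call returned (one of the last four; its "shot" number tells which), for a name from the list of things; names that differ only in an ending like _2 or _b are one class to them, and where a whole thing is asked for, a point or a joint stands for the part that bears it (a point fixed in the world has none). Each returns a list of dicts, best first, with "score" (0 to 1); they miss things now and then, are a little off and sometimes report something else, mostly with a low value. They report only what shows in the picture. A call takes as long as a camera call.
- ctrl.boxes_of(query, picture): "extent" ([left, top, width, height] in pixels, round what is visible of it).
- ctrl.landmark_of(query, picture): "point" ([column, row] in pixels: a listed point, or the origin of a listed thing).
The state is a dict: "time_s": time; "joints": joint angles; "dq": joint speeds; "tau": joint torques, N m; "eef_pos": TCP position; "ee_rot": TCP orientation; "force": force on the tool from outside, world axes, zero at the start; "wrist_torque": the same for the moment, N m; "grip_width": opening from 0.0 (shut) to 1.0 (fully open); "grip_force": force on a finger pad.
Only numpy, scipy, OpenCV 4.12 (cv2) and the standard library are available. Lean on these libraries where they do the work, as an engineer would, in place of code of your own. Each camera call takes 0.05 s, during which the arm holds its last target. There are 200 camera calls.

## Task

The light port of the black UV lamp is uncovered. Take the yellow grip of its slider and slide it along by one click, so that the slider rests in its middle stop with the amber window over the port, then let go. Leave the slider of the white lamp as it is.

Things in the scene. Friction and masses are not known exactly. Their poses are not given: they have to be found in the camera images.
- uv_tab (a point): Centre of the yellow grip tab on the slider of the black UV lamp, 68 mm above the table. An upright block, 14 mm along the slide direction, 20 mm across, 34 mm high. Own axes: y is the slide direction, +y being the way to the next stop; z is up. It stands on the slider, a plate whose top is 17 mm below this point; rails rise 2 mm above the plate, 27 mm either side of the tab's middle.
- uv_slider (a joint): Black lamp's slider, m; grows as it moves along +y of uv_tab. Sprung click stops at 0 (open window over the port: the start), 0.040 (amber window) and 0.080 (blank plate). About 8 N push it out of a stop; let go within 15 mm of a stop it springs in, to 2 mm. The lamp house, 76 x 200 x 45 mm, is fixed to the table; its slider, 51 x 150 x 4 mm, runs across its top.
- white_slider (a joint): Slider of the white lamp, m; same make as uv_slider, with stops at 0, 0.040 and 0.080. It stands at 0.080 (blank plate over its port) and is to be left there.
- white_tab (a point): Centre of the blue grip tab on the slider of the white lamp, a lamp house of the same make and size with a white body, also fixed to the table; sizes and axes as for uv_tab. Not to be moved.

How it is judged (in metres and radians):
At the end, for the whole second after the job is handed in: The black lamp's slider rests in its middle stop, its amber window centred on the port to within 6 mm, at rest; the white lamp's slider is within 10 mm of where it was (value of joint uv_slider between 0.034 and 0.046 m and velocity of joint uv_slider between -0.01 and 0.01 m/s and distance of white_tab from where it was at the start of the episode below 0.01 m); the robot touches nothing.
It fails at once if the white lamp's slider is moved more than 12 mm (distance of white_tab from where it was at the start of the episode above 0.012 m).
It also fails if it takes over 29 s, if anything falls off the work surface, if the arm or the gripper's body presses on something with over 40 N, if the wrist force passes 120 N, or if a joint passes its speed limit or range.

## Working session

There is one attempt and no reset: what is moved stays moved. The work goes in short steps, Python scripts to look and compute and a tool call to move; the robot and the scene stay as the last step left them, time stands still between calls to the robot, and variables do not carry over. Pictures are saved under pics/ and viewed, at most 10 in all, crops included, and the job is handed in when it is done.

Besides the shell and the picture viewer there is one more tool, called after "Emit:" as name([rows], argument=value, ...), one row to a line, values as JSON. send_rows: Moves the arm, as the interface text tells. Its arguments: {"type":"object","properties":{"targets":{"type":"array"},"squeeze":{"type":"number"}},"required":["targets"]}

```bash
mkdir -p pics; cat > h.py <<'E'
import numpy as np,cv2
from rig import ctrl
def ray(p,px):
    K=np.array(p["camera_matrix"]);R=np.array(p["R"]);t=np.array(p["t"])
    d=R.T@np.linalg.solve(K,[px[0],px[1],1]);return -R.T@t,d
def atz(p,px,z):
    c,d=ray(p,px);return c+d*(z-c[2])/d[2]
def save(p,n): cv2.imwrite("pics/"+n,cv2.cvtColor(p["img"],cv2.COLOR_RGB2BGR))
E
python3 - <<'E'
from h import *
for c in("scene","top"):
    p=ctrl.capture(c);save(p,c+"1.png")
    print(c,"cam",(-np.array(p["R"]).T@p["t"]).round())
    for q in("uv_tab","white_tab"):
        for r in ctrl.landmark_of(q,p)[:2]: print(q,r,atz(p,r["point"],68).round(1))
s=ctrl.sense();print(s["time_s"],s["ee_rot"],s["force"])
E
```

```text
scene cam [287. 634. 728.]
uv_tab {'point': [285.0, 201.1], 'score': 0.77} [630.9 164.7  68. ]
white_tab {'point': [343.5, 232.7], 'score': 0.68} [477.9 175.6  68. ]
top cam [413. 132. 939.]
uv_tab {'point': [307.4, 172.6], 'score': 0.93} [633.8 165.5  68. ]
white_tab {'point': [305.8, 255.9], 'score': 0.85} [471.3 172.6  68. ]
0.3 [-2.38249930e-04  9.77743091e-01  2.09805603e-01 -3.97193866e-06] [-0.32293038  0.18178306  0.55340527]
```

View pics/scene1.png

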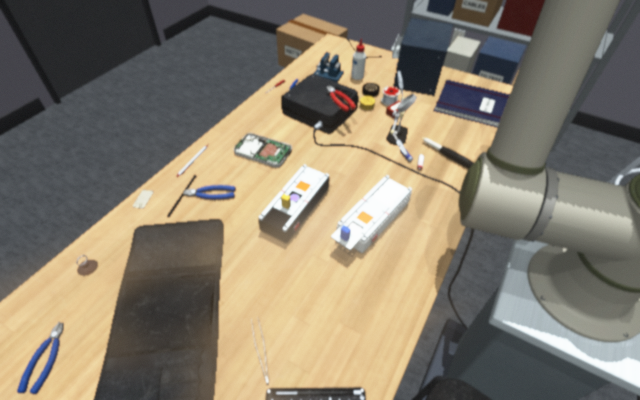

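View pics/top1.png

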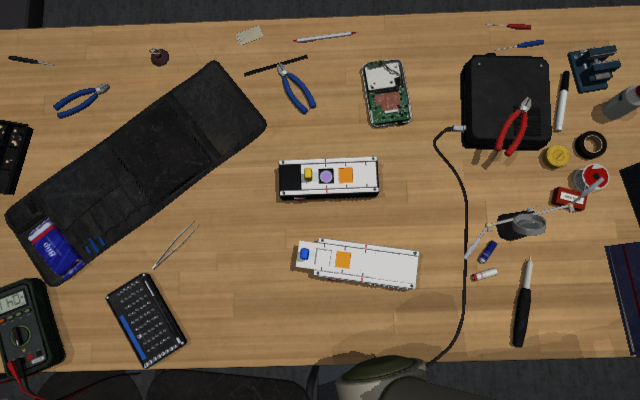

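The top view shows the black lamp (279–380, 156–200). Its yellow tab is at (307,173), the purple port at (326,176) and the amber window at (346,175). So +y of the tab points image-left, about world +y. The white lamp's slider sticks out to the left, with its blue tab at (305,254). Next I need the slide axis and the tool turn.

```bash
python3 - <<'E'
from h import *
p=ctrl.capture("top");im=p["img"]
h=cv2.cvtColor(im,cv2.COLOR_RGB2HSV)
sub=np.zeros(im.shape[:2],np.uint8);sub[145:208,268:392]=1
def ax(m,n,z):
    nn,l,st,_=cv2.connectedComponentsWithStats(m);k=1+st[1:,4].argmax()
    pts=np.argwhere(l==k)[:,::-1].astype(float)
    w=np.array([atz(p,q,z)[:2] for q in pts])
    (c,s,a)=cv2.minAreaRect(w.astype(np.float32))
    b=cv2.boxPoints((c,s,a));e=max((b[1]-b[0],b[2]-b[1]),key=np.linalg.norm);e=e*np.sign(e[1])
    print(n,len(pts),"c",np.round(c,1),"s",np.round(s,1),"dir yaw deg",np.degrees(np.arctan2(e[1],e[0])).round(2),"mean",w.mean(0).round(1))
V,S,H=h[...,2],h[...,1],h[...,0]
white=((V>150)&(S<60)).astype(np.uint8)*sub
ax(cv2.morphologyEx(white,cv2.MORPH_CLOSE,np.ones((15,15))),"plate",49)
yel=((H>19)&(H<35)&(S>140)&(V>90)).astype(np.uint8)*sub
yel[:,318:]=0
ax(yel,"yellow",80)
org=((H>8)&(H<22)&(S>150)&(V>120)).astype(np.uint8)*sub;org[:,:332]=0
ax(org,"amber",51)
save({"img":cv2.resize(im[145:208,268:392],None,fx=6,fy=6)},"crop.png")
E
```

```text
plate 2810 c [631.8 125.1] s [ 72.  195.2] dir yaw deg 90.42 mean [631.8 110.2]
yellow 68 c [631.  164.8] s [13.5 17.9] dir yaw deg 178.48 mean [630.8 164.3]
amber 194 c [630.6  90.4] s [25.9 28.6] dir yaw deg 178.0 mean [631.1  90.9]
```

View pics/crop.png

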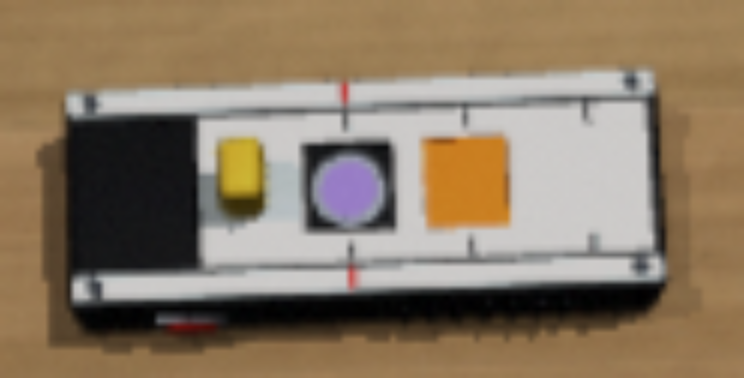

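```bash
python3 - <<'E'
from h import *
p=ctrl.capture("top")
g=lambda x,y,z:atz(p,(268+(x-2.5)/6,145+(y-2.5)/6),z)[:2]
for a,b,z in(((630,80),(90,103),53),((641,264),(95,289),53),((467,181),(348,188),49)):
    d=g(*b,z)-g(*a,z);print(np.degrees(np.arctan2(d[1],d[0])),np.linalg.norm(d),g(*a,z),g(*b,z))
s=ctrl.sense()
from scipy.spatial.transform import Rotation as Ro
q=s["ee_rot"];R=Ro.from_quat([q[1],q[2],q[3],q[0]]);print(R.as_matrix().round(3))
print(s["joints"],s["eef_pos"])
E
```

```text
90.5004314899117 180.157344668306 [663.26673507  35.08119064] [661.69322891 215.23166363]
90.74870912326413 180.068783334425 [600.61822107  34.54528217] [598.26525014 214.59869164]
91.48517210840849 39.65720990159847 [631.60377568  90.41522771] [630.57593058 130.0591154 ]
[[ 0.912  0.41  -0.   ]
 [ 0.41  -0.912  0.   ]
 [ 0.    -0.    -1.   ]]
[-1.37141624e+00  3.12976745e-01  1.49779764e+00  3.83026247e-06
  1.33101443e+00 -2.23401603e-01] [ 215.3893608  -478.74692713  231.21809425]
```

Emit:
send_rows([
  [-1,0,0,0,0,0,0.137],
  [-1,0,0,0,0,0,0.137],
  [-1,0,0,0,0,0,0.138],
  [-1,0.0302,-0.0457,0,0,0,0],
  [-1,0.0302,-0.0457,0,0,0,0],
  [-1,0.0302,-0.0457,0,0,0,0],
  [-1,0.0302,-0.0457,0,0,0,0],
  [-1,0.0302,-0.0457,0,0,0,0],
  [-1,0.0302,-0.0457,0,0,0,0],
  [-1,0.0302,-0.0457,0,0,0,0],
], squeeze=50)

```text
time_s: 1.65
eef_pos: [424.1, -155.0, 231.5]
ee_rot: [0.0, 1.0, 0.005, 0.0]
force: [0.6, -0.9, -0.1]
grip_width: 0.998
grip_force: 0.0
```

Emit:
send_rows([
  [-1,0.0302,-0.0457,0,0,0,0],
  [-1,0.0302,-0.0457,0,0,0,0],
  [-1,0.0302,-0.0457,0,0,0,0],
  [-1,0.0302,-0.0457,0,0,0,0],
  [-1,0.0302,-0.0457,0,0,0,0],
  [-1,0.0302,-0.0457,0,0,0,0],
  [-1,0.0302,-0.0457,0,0,0,0],
  [-1,0,0,0.03,0,0,0],
  [-1,0,0,0.03,0,0,0],
  [-1,0,0,0,0,0,0],
])

```text
time_s: 2.9
eef_pos: [630.3, 165.5, 169.1]
ee_rot: [0.0, 1.0, 0.005, -0.002]
force: [0.8, -0.6, 0.2]
grip_width: 1.005
grip_force: 0.0
```

```bash
cat >> h.py <<'E'
from scipy.spatial.transform import Rotation as Ro
def st():
    s=ctrl.sense();q=s["ee_rot"];M=Ro.from_quat([q[1],q[2],q[3],q[0]]).as_matrix()
    print("t",s["time_s"],"pos",np.round(s["eef_pos"],1),"F",np.round(s["force"],1),"w",round(s["grip_width"],3),"gf",s["grip_force"],"ty yaw",np.degrees(np.arctan2(M[1,1],M[0,1])).round(2),"tz",M[:,2].round(3))
    return s,M
E
python3 - <<'E'
from h import *
s,M=st();print(np.round(s["joints"],2))
p=ctrl.capture("wrist");save(p,"w1.png")
print("cam",(-np.array(p["R"]).T@p["t"]).round())
for r in ctrl.landmark_of("uv_tab",p)[:2]: print(r,atz(p,r["point"],68).round(1))
p=ctrl.capture("top")
for q in("uv_tab","white_tab"):
  for r in ctrl.landmark_of(q,p)[:2]: print(q,r,atz(p,r["point"],68).round(1))
E
```

```text
t 2.9 pos [630.3 165.5 169.1] F [ 0.8 -0.6  0.2] w 1.005 gf 0.0 ty yaw -89.37 tz [-0.005 -0.    -1.   ]
[0.08 0.65 1.15 0.   1.35 1.64]
cam [706. 166. 312.]
```

View pics/w1.png

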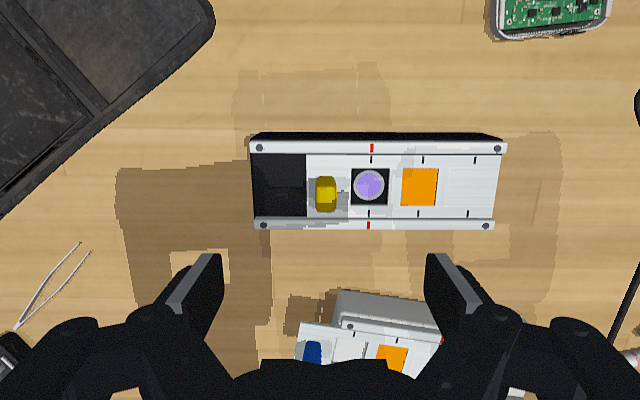

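The wrist view shows the tab at about (326,195), between the open fingers (222 and 427), and the port at (369,185). Next I compute the exact position.

```bash
python3 - <<'E'
from h import *
p=ctrl.capture("wrist");im=p["img"]
h=cv2.cvtColor(im,cv2.COLOR_RGB2HSV);H,S,V=[h[...,i] for i in range(3)]
m=((H>19)&(H<35)&(S>140)&(V>60));m[:, :300]=0;m[:,350:]=0;m[:165]=0;m[225:]=0
y,x=np.nonzero(m);print("bbox",x.min(),x.max(),y.min(),y.max())
for z in(85,51):
  for px in((x.min(),y.mean()),(x.max()+1,y.mean()),(x.mean(),y.min()),(x.mean(),y.max()+1)):print(z,atz(p,px,z)[:2].round(1))
print("screws",[atz(p,q,53)[:2].round(1) for q in((259,148),(500,149),(263,226),(485,227))])
print("port",atz(p,(369,185),47)[:2].round(1))
K=np.array(p["camera_matrix"]);R=np.array(p["R"]);t=np.array(p["t"])
for X in([630.5,165,85],[630.5,165,68]):
  c=K@(R@X+t);print(X,(c[:2]/c[2]).round(1))
E
```

```text
bbox 315 336 178 212
85 [635.4 170.9]
85 [635.6 155.4]
85 [648. 164.]
85 [622.2 163.7]
51 [624.9 171.7]
51 [625.1 153.9]
51 [639.4 163.7]
51 [609.8 163.3]
screws [array([663.2, 214.9]), array([664.4,  29.2]), array([598.6, 214.4]), array([599.6,  31.2])]
port [632.9 127.9]
[630.5, 165, 85] [323.4 202. ]
[630.5, 165, 68] [323.4 194.9]
```

Emit:
send_rows([
  [-1,0.001,0.0015,0.02,0,0,0],
  [-1,0,0,0.02,0,0,0],
  [-1,0,0,0.02,0,0,0],
  [-1,0,0,0.02,0,0,0],
  [-1,0,0,0.02,0,0,0],
  [-1,0,0,0.012,0,0,0],
  [-1,0,0,0,0,0,0],
  [0.3,0,0,0,0,0,0],
  [0.3,0,0,0,0,0,0],
  [0.3,0,0,0,0,0,0],
])

```text
time_s: 4.45
eef_pos: [632.5, 164.1, 59.8]
ee_rot: [-0.0, 1.0, 0.005, 0.0]
force: [0.2, 0.9, -0.1]
grip_width: 0.376
grip_force: 0.0
```

```bash
python3 - <<'E'
from h import *
st();p=ctrl.capture("wrist");save(p,"w2.png")
E
```

```text
t 4.45 pos [632.5 164.1  59.8] F [ 0.2  0.9 -0.1] w 0.376 gf 0.0 ty yaw -89.38 tz [ 0.001  0.    -1.   ]
```

View pics/w2.png

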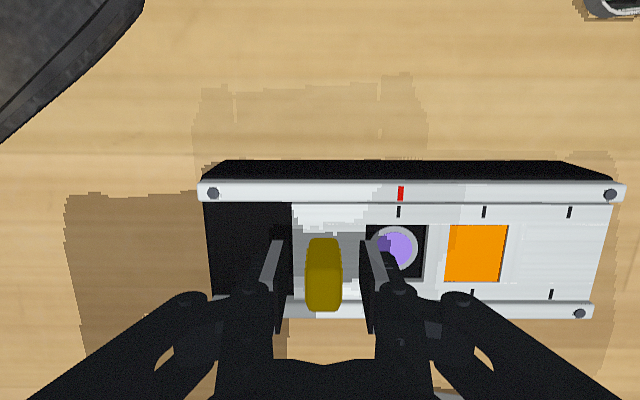

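The tab at about (323,275) is centred between the fingers (about 283 and 362). Closing now.

Emit:
send_rows([
  [1,0,0,0.001,0,0,0],
  [1,0,0,0,0,0,0],
  [1,0,0,0,0,0,0],
  [1,0,0,0,0,0,0],
  [1,0,0,0,0,0,0],
  [1,0,0,0,0,0,0],
  [1,0,0,0,0,0,0],
  [1,0,0,0,0,0,0],
  [1,0,0,0,0,0,0],
  [1,0,0,0,0,0,0],
], squeeze=50)

```text
time_s: 5.75
eef_pos: [632.4, 164.1, 58.7]
ee_rot: [-0.0, 1.0, 0.005, 0.0]
force: [-1.9, 0.4, 5.2]
grip_width: 0.158
grip_force: 49.4
```

Emit:
send_rows([
  [1,0,-0.005,0,0,0,0],
  [1,0,-0.005,0,0,0,0],
  [1,0,-0.005,0,0,0,0],
  [1,0,-0.005,0,0,0,0],
  [1,0,-0.005,0,0,0,0],
  [1,0,-0.005,0,0,0,0],
  [1,0,-0.005,0,0,0,0],
  [1,0,-0.005,0,0,0,0],
  [1,0,0,0,0,0,0],
  [1,0,0,0,0,0,0],
])

```text
time_s: 7.0
eef_pos: [632.1, 204.1, 58.6]
ee_rot: [0.0, 1.0, 0.005, 0.0]
force: [-1.6, 0.7, 5.7]
grip_width: 0.156
grip_force: 49.6
```

```bash
python3 - <<'E'
from h import *
st();p=ctrl.capture("wrist");save(p,"w3.png")
E
```

```text
t 7.0 pos [632.1 204.1  58.6] F [-1.6  0.7  5.7] w 0.156 gf 49.6063095331192 ty yaw -89.37 tz [ 0.001 -0.    -1.   ]
```

View pics/w3.png

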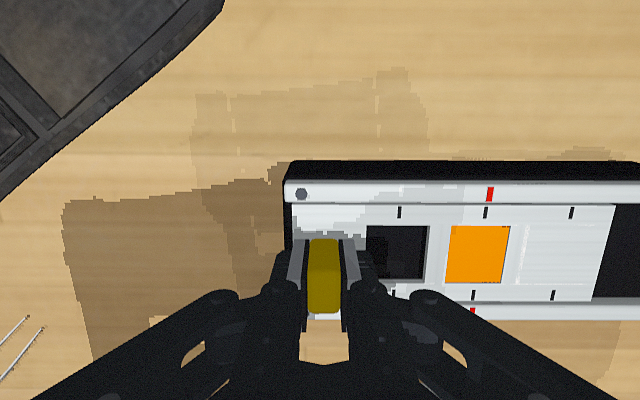

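The slider has moved: the amber window (447–508) now lies between the red port marks (490 and 473). I'll open the fingers and then rise.

Emit:
send_rows([
  [-0.2,0,0,0,0,0,0],
  [-0.2,0,0,0,0,0,0],
  [-0.2,0,0,0,0,0,0],
  [-0.2,0,0,0,0,0,0],
  [-0.2,0,0,0,0,0,0],
  [-0.2,0,0,-0.01,0,0,0],
  [-0.2,0,0,-0.03,0,0,0],
  [-0.2,0,0,-0.04,0,0,0],
  [-0.2,0,0,-0.04,0,0,0],
  [-0.2,0,0,0,0,0,0],
])

```text
time_s: 8.3
eef_pos: [633.2, 204.3, 182.8]
ee_rot: [-0.0, 1.0, 0.005, 0.004]
force: [0.2, -0.3, -0.3]
grip_width: 0.597
grip_force: 0.0
```

```bash
python3 - <<'E'
from h import *
st();p=ctrl.capture("wrist");save(p,"w4.png")
E
```

```text
t 8.3 pos [633.2 204.3 182.8] F [ 0.2 -0.3 -0.3] w 0.597 gf 0.0 ty yaw -89.38 tz [ 0.007  0.001 -1.   ]
```

View pics/w4.png

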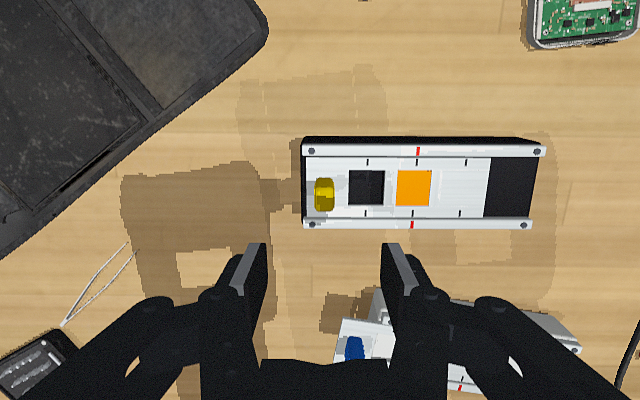

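The amber window at (414,188) is in line with the red marks at (418,151) and (412,225). The gripper is clear and the white lamp's slider hasn't moved. Handing in.

```bash
python3 -c "
from rig import ctrl
print(ctrl.finish_job())"
```

```text
the job is handed in; nothing more can be done
None
```

I slid the black lamp's slider one click to its middle stop, with the amber window over the port, then let go and handed the job in at about 8.4 s. The last picture showed the window lined up with the port marks and the white lamp's slider unmoved; the hand-in gave no verdict.

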